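Find the shoulder line of a bending former with a dial angle gauge

ROBOT

A 6-joint arm with a two-finger parallel gripper is mounted at the origin on a cart in front of the work surface, level with it; the furniture and walls round the work are solid. World frame = base frame: x ahead of the robot, y to its left, z up, the work surface at z = 0. Lengths are in mm, angles in rad, forces in N, time in s.
With the tool pointing down it reaches from about 275 to 825 mm from the base axis. Payload 4.9 kg.
Tool frame: the origin (TCP) lies midway between the tips of the shut fingers; the grasp point (between the pads) lies arm.grasp_offset behind it (arm.grasp_offset is the distance from the TCP to the grasp point, in mm); z points along the fingers, y is the line along which they close (so a half turn about z gives the same grasp; the last joint's range is limited). The gripper opens to 85 mm and grips with 20 to 120 N. Pads are 22 mm wide; open, the fingers measure 114 mm over their backs; the gripper's body (76 mm by 85 mm) begins 54 mm behind the grasp point. The pads swing forward as they close: fully open they stand 13 mm farther back than shut.
Start: joints at [1.112, 0.326, -0.193, 1.052, 0, 1.437], TCP at [175.51, 521.263, 231.281] pointing down, gripper open.
Joint ranges: [-2.65, 2.65], [-0.97, 1.79], [-1.3, 1.35], [-1.93, 2.1], [-1.47, 1.37], [-3.14, 3.14]. Speed limits (rad/s): [2.57, 2.57, 3.14, 3.14, 3.14, 3.14].

INTERFACE

Orientations are given as a unit quaternion [w, x, y, z].
In Python, from station import arm, viewer, close_job, spotter gives the robot as it stands.
- The arm moves only by the shell command python3 -m inch 'ROWS' [OPENING]. ROWS is JSON, a list of rows, each a list of 6 numbers: the shift along the tool's x, y, z in m, then the turn, a rotation vector about the tool's x, y, z in degrees. A call has 1 to 20 rows; each row shifts and turns the commanded pose from where the row before left it, along the tool's axes as they then stand; what a row does not reach is not made up. A row lasts 1/12 s, in which the tool goes at most 41.7 mm and 7.16 degrees, less where a joint would pass 70% of its speed; a pose out of reach is approached as far as the arm can. A call is refused whole if a number of a shift passes 0.0417 or a number of a turn 7.16, either way. A call with a gripper value outside its range is refused whole. OPENING is the opening, from -1 (shut) to 1 (fully open), so that 0 is half open, set as the call begins (- or left out, the last holds). The fingers move at their own pace and stop on an object; the grip force is fixed at half the most. Time passes only in rows, so rows that do not move let the fingers close. It gives the time, the measured TCP pose, the force, the opening and the grip force at its end, in the units of the state.
- arm.sense(): the state, without advancing time (a new reading comes with each control period).
- viewer.grab_frame(name): name is "scene" or "side" or "wrist"; returns a dict with "frame" (400x640x3 uint8, red, green, blue), "depth" (400x640 float32, mm along the optical axis (not along the pixel's ray), 0 where there is no reading), "K" (3x3 intrinsics, pixels), "D" ([k1, k2, p1, p2, k3] as OpenCV has them; the pictures are not rectified), "cam_to_world" (4x4, takes a point from camera to world coordinates); the wrist camera has in their place "T_tool_cam" (4x4, takes a point from camera to tool coordinates, whose origin is the TCP and whose axes are the flange's). Camera axes: x right, y down, z forward; pixel columns grow to the right and rows downward; lengths in mm; the calibration is good to about 2 mm. A picture is of the moment at which its call begins: read the wrist's pose just before it.
- close_job(): hands the job in; it is judged then, once.
Trained networks look in the newest picture that a camera, given by its name, has taken for a name from the list of things; names that differ only in an ending like _2 or _b are one class to them, and where a whole thing is asked for, a point or a joint stands for the part that bears it (a point fixed in the world has none). Each returns a list of dicts, best first, with "confidence" (0 to 1); they miss things now and then, are a little off and sometimes report something else, mostly with a low value. They report only what shows in the picture. A call takes as long as a camera call.
- spotter.search_frame(label, camera): "extent" ([left, top, right, bottom] in pixels, round what is visible of it).
- spotter.regions_of(label, camera): "pixels" (400x640 bool, what is visible of it) and "extent" ([left, top, right, bottom] in pixels, round what is visible of it).
- spotter.spot_point(label, camera): "at" ([column, row] in pixels: a listed point, or the origin of a listed thing).
The state is a dict: "time": time; "q": joint angles; "joint_vel": joint speeds; "joint_torque": joint torques, N m; "ee_pos": TCP position; "ee_rot": TCP orientation; "wrist_force": force on the tool from outside, world axes, zero at the start; "moment": the same for the moment, N m; "gripper_width": opening from 0.0 (shut) to 1.0 (fully open); "finger_force": force on a finger pad.
Only numpy, scipy, OpenCV 4.12 (cv2) and the standard library are available. Lean on these libraries where they do the work, as an engineer would, in place of code of your own. Each camera call takes 0.05 s, during which the arm holds its last target. There are 200 camera calls.

TASK

Someone has left a mug on the bending former: lift it off and stand it upright on the table close beside the former. Then set the dial angle gauge flat on the former's top, square across it with the dial facing the robot's side, and rock it over the rounded shoulder until its swinging pointer settles on the bezel's tab, with the gauge's foot lightly resting on the curve. Finish still holding the gauge there, so that I can pencil the line where it touches, and leave everything else on the table as it is.

Things in the scene. Friction and masses are not known exactly. Their poses are not given: they have to be found in the camera images.
- former: bending former, fixed to the table: light plywood block 110 (x) x 136 (y) x 60 high on a 150 x 136 x 12 mm base board with screws. Origin: centre of the underside, z up, -x end towards the robot. Its top is flat from y = +68 to y = -16 mm; from y = -16 mm it falls away to its right (-y) as a round shoulder of radius 90 mm (down to a slope of 35 degrees at y = -68 mm, then an upright face)
- former_edge (a point): point on top of the former, z = 60 mm, half-way along x, on the line where the flat top ends and the round shoulder begins (a thin pencil line is drawn there); axes as the former
- former_shoulder_axis (a point): centre of the shoulder's 90 mm radius, 90 mm under former_edge (inside the table); axes as the former
- mug_middle (a point): pale mug with a few dark leaves, 92 mm across, 95 mm high, 0.27 kg, with one loop handle; the point is on its axis half-way up (47.5 mm above its underside); its -y axis points to the handle, z up
- mug_handle (a point): point in the mug's loop handle, 67 mm from the mug's axis and 66 mm above its underside; a grip there closes along the mug's x axis on the bar, 13 mm thick at its outer side and up to 21 mm towards the mug; axes as the mug
- gauge_grip (a point): middle of the black grip block on top of the dial angle gauge, 118 mm above the gauge's underside; the block is 22 mm thick (x), 38 mm wide (y) and stands clear above the case from 93 to 136 mm above the underside; axes as the gauge: -x is where the dial looks, z up when it stands. Gauge mass about 0.25 kg. At first it stands on a 2 mm mat
- gauge_foot (a point): centre of the flat underside of the gauge's foot, 92 mm (y) x 30 mm (x), which stands 3 mm out in front of and behind the 24 mm thick round case (radius 41 mm, centre 52 mm up)
- gauge_dial (a point): centre of the dial, 52 mm above the underside, 13 mm in front of the gauge's middle plane; the bezel ring's radius is 39 mm
- pointer (a joint): angle of the free, weighted pointer (dark needle hanging down from the dial's centre, with a round bob) against the case, rad; 0 when the gauge stands level, positive when the gauge's own -y side goes down (its right as one faces the dial); it swings for about a second after each move
- bezel (a joint): angle of the dark tab on the bezel ring, measured as the pointer's; set beforehand between 0.16 and 0.34 and stiff. Pointer on the tab: both values equal
- pointer_tip (a point): tip of the needle, 31 mm from the dial's centre; its -z axis runs outward along the needle
- bezel_tab (a point): inner end of the bezel's tab, 31 mm from the dial's centre (the tab reaches out to 43 mm); its -z axis runs outward along the tab
- gauge: the whole angle gauge: origin at the centre of its underside, axes as gauge_grip
- mug: the mug: origin on its underside, 17 mm from the axis towards the handle; axes as mug_middle
- pencil: bystander: green pencil 117 mm long
- cutter: bystander: small cutter with wooden mushroom handle, 91 mm long
- masking_tape: bystander: roll of cream tape, 104 mm across, 25 mm high
- pin_tin: bystander: flat round tin of pins, 88 mm across, 26 mm high
- batten: bystander: carved wooden batten 242 x 46 x 49 mm
- brayer: bystander: ink roller with a red handle, 152 mm long
- scissors: bystander: scissors with blue handles, 199 mm long

How it is judged:
By the outcome, as a careful person would: the job done as asked, in the order asked, and still so for the second after the job is handed in, while the arm keeps its last pose, push and grip.
It also fails if it takes over 64 s, if anything falls off the work surface, if the arm or the gripper's body presses on something with over 40 N, if the wrist force passes 120 N, or if a joint passes its speed limit or range.

## Working session

There is one attempt and no reset: what is moved stays moved. The work goes in short steps, Python scripts to look and compute and a shell command to move; the robot and the scene stay as the last step left them, time stands still between calls to the robot, and variables do not carry over. Pictures are saved under pics/ and viewed, at most 10 in all, crops included, and the job is handed in when it is done.

```bash
mkdir -p pics; ls; cat > h.py <<'E'
import numpy as np, cv2
from scipy.spatial.transform import Rotation as R
from station import arm, viewer, spotter
def Rq(q): return R.from_quat([q[1],q[2],q[3],q[0]]).as_matrix()
def grab(name):
    s=arm.sense(); f=viewer.grab_frame(name)
    if name=="wrist":
        T=np.eye(4);T[:3,:3]=Rq(s["ee_rot"]);T[:3,3]=s["ee_pos"];f["C"]=T@np.array(f["T_tool_cam"])
    else: f["C"]=np.array(f["cam_to_world"])
    return f
def ray(f,uv):
    p=cv2.undistortPoints(np.array([[uv]],float),np.array(f["K"]),np.array(f["D"]))[0,0]
    return f["C"][:3,3], f["C"][:3,:3]@np.array([p[0],p[1],1.])
def atz(f,uv,z):
    o,d=ray(f,uv); return o+d*(z-o[2])/d[2]
def dep(f,uv,r=2):
    u,v=int(round(uv[0])),int(round(uv[1])); a=f["depth"][max(0,v-r):v+r+1,max(0,u-r):u+r+1]; a=a[a>0]
    o,d=ray(f,uv); return o+d*np.median(a) if len(a) else None
def cloud(f,mask):
    v,u=np.nonzero(mask&(f["depth"]>0)); 
    p=cv2.undistortPoints(np.stack([u,v],1)[:,None].astype(float),np.array(f["K"]),np.array(f["D"]))[:,0]
    z=f["depth"][v,u]; P=np.c_[p*z[:,None],z]; return P@f["C"][:3,:3].T+f["C"][:3,3]
def save(f,n): cv2.imwrite("pics/"+n,f["frame"][:,:,::-1])
E
python3 - <<'E'
from h import *
np.set_printoptions(precision=1,suppress=True)
print(arm.sense(), arm.grasp_offset)
for c in ["scene","side"]:
    f=grab(c);save(f,c+"0.png"); print(c,f["C"][:3,3])
    for l in ["former","former_edge","mug_middle","mug_handle","mug","gauge_grip","gauge_foot","gauge_dial","pointer_tip","bezel_tab","gauge","pencil","cutter","masking_tape","pin_tin","batten","brayer","scissors"]:
        r=spotter.spot_point(l,c)
        for x in r[:2]:
            if x["confidence"]>.3: print(l,np.array(x["at"]),round(x["confidence"],2),dep(f,x["at"]))
E
python3 - <<'E'
import cv2
a=cv2.imread("pics/scene0.png")
E
```

```text
pics
{'time': 0.0, 'q': array([ 1.1,  0.3, -0.2,  1.1, -0. ,  1.4]), 'joint_vel': array([ 0., -0.,  0.,  0., -0.,  0.]), 'joint_torque': array([ -0. , -44.3,  26.2,   0. ,  -0. ,  -0. ]), 'ee_pos': array([175.2, 520.7, 230.5]), 'ee_rot': array([-0. ,  0.2,  1. , -0. ]), 'wrist_force': array([-0.5, -0.6,  0. ]), 'moment': array([ 0., -0., -0.]), 'finger_force': 0.0, 'gripper_width': 1.0000765857814373} 18.700000000000003
scene [1269.   148.6 1017.3]
former [294.6 210.4] 0.74 [ 605.1 -156.2   59.1]
former_edge [292.7 205.9] 0.92 [ 593.5 -166.1   61.6]
former_edge [394.5 255.4] 0.53 [629.1 141.4   4.3]
mug_middle [293.9 184.4] 0.85 [ 528.5 -185.8   75.4]
mug_handle [277.  166.4] 0.65 [ 532.2 -230.9  140.9]
mug_handle [394.4 255.1] 0.56 [628.6 140.9   4.9]
mug [289.9 190.7] 0.96 [ 599.7 -167.   135.4]
mug [409.4 298.3] 0.63 [832.6 195.8 176.2]
gauge_grip [217.7 156.3] 0.9 [ 530.5 -422.   121. ]
gauge_grip [413.1 295.3] 0.33 [823.6 202.  176.6]
gauge_foot [224.  179.5] 0.94 [ 533.  -420.2   20.9]
gauge_foot [291.6 185.5] 0.55 [ 533.6 -191.1   74.4]
gauge_dial [217.6 169.3] 0.64 [ 546.9 -4
[... 768 characters left out ...]
.   129.6]
gauge_foot [368.7 156.1] 0.85 [ 508.7 -415.5   13.7]
gauge_dial [369.3 141.8] 0.75 [ 512.6 -419.9   64. ]
gauge_dial [328.8 175.2] 0.73 [ 541.9 -130.4  139.3]
bezel_tab [412.9 169.4] 0.71 [ 363.1 -383.    25.3]
gauge [366.  152.9] 0.7 [ 519.  -418.2   21.6]
pencil [391.2 215.3] 0.68 [ 380.1 -189.5    3.2]
cutter [390.5 247.8] 0.64 [354.2 -74.5   3.6]
cutter [315.9 186.4] 0.59 [ 588.1 -159.9   65.2]
masking_tape [217.2 324.9] 0.65 [644.8 263.6   0.6]
pin_tin [249.4 281.2] 0.58 [634.7 141.5   2.2]
batten [193.7 291.2] 0.58 [712.8 232.7  45. ]
brayer [409.9 169.5] 0.97 [ 371.5 -380.9   24.1]
brayer [192.1 292. ] 0.71 [713.9 236.4  46.5]
scissors [347.7 353.6] 0.74 [368.2 228.2   4.7]
```

View pics/scene0.png

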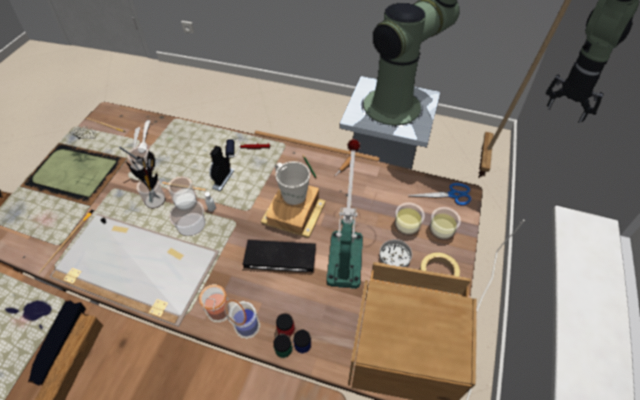

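View pics/side0.png

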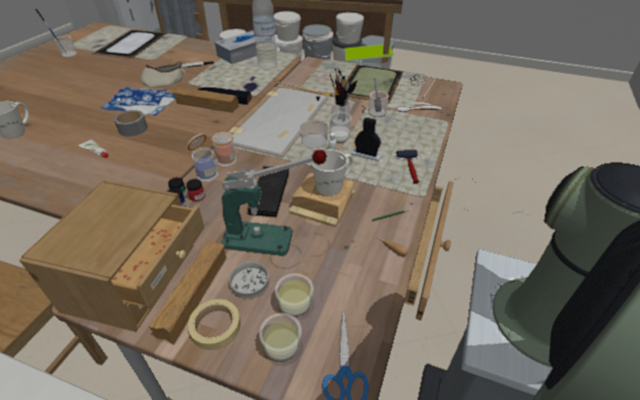

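The scene view shows the mug on the former near (293,183), the gauge near (220,165), and the green press with its red ball lever near (353,145). The side view shows the mug at (328,173) with its handle towards (347,157). Next I'll measure these with depth.

```bash
python3 - <<'E'
from h import *
np.set_printoptions(precision=1,suppress=True)
fs=grab("scene"); fd=grab("side")
for n,f,uv in [("ball s",fs,(353,145)),("ball d",fd,(319,157))]:
    a=f["frame"].astype(int); m=(a[...,0]>90)&(a[...,1]<40)&(a[...,2]<60); g=np.zeros_like(m); g[uv[1]-8:uv[1]+9,uv[0]-8:uv[0]+9]=1
    c=cloud(f,m&g); print(n,len(c),np.median(c,0) if len(c) else dep(f,uv))
for (n,f) in [("scene",fs),("side",fd)]:
    for l in ["former","mug","gauge","pencil","cutter","brayer","pin_tin"]:
        r=spotter.regions_of(l,n)
        if not r: print(n,l,None);continue
        r=r[0]; c=cloud(f,r["pixels"]); print(n,l,round(r["confidence"],2),r["extent"],len(c),np.percentile(c,[3,50,97],axis=0).tolist() if len(c) else "")
        if l=="former" and len(c):
            t=c[abs(c[:,2]-60)<4]; print("top",len(t),cv2.minAreaRect(t[:,:2].astype(np.float32)))
        if l=="mug" and len(c):
            t=c[c[:,2]>147]; print("rim",len(t),cv2.minEnclosingCircle(t[:,:2].astype(np.float32)), t[:,2].max())
    # press lever/all points above 60 in area
    c=cloud(f,np.ones((400,640),bool)); k=(c[:,0]>300)&(c[:,0]<800)&(c[:,1]>-560)&(c[:,1]<150)&(c[:,2]>75)
    c=c[k]; ij=np.c_[(c[:,0]//50)*50,(c[:,1]//50)*50].astype(int)
    d={}
    for p,z in zip(map(tuple,ij),c[:,2]): d[p]=max(d.get(p,0),int(z))
    print(sorted((int(a),int(b),z) for (a,b),z in d.items()))
E
```

```text
Traceback (most recent call last):
  File "h.py", line 21, in cloud
    p=cv2.undistortPoints(np.stack([u,v],1)[:,None].astype(float),np.array(f["K"]),np.array(f["D"]))[:,0]
      ~~~~~~~~~~~~~~~~~~~^^^^^^^^^^^^^^^^^^^^^^^^^^^^^^^^^^^^^^^^^^^^^^^^^^^^^^^^^^^^^^^^^^^^^^^^^^^
cv2.error: OpenCV(4.12.0) /io/opencv/modules/calib3d/src/undistort.dispatch.cpp:347: error: (-215:Assertion failed) CV_IS_MAT(_src) && CV_IS_MAT(_dst) && (_src->rows == 1 || _src->cols == 1) && (_dst->rows == 1 || _dst->cols == 1) && _src->cols + _src->rows - 1 == _dst->rows + _dst->cols - 1 && (CV_MAT_TYPE(_src->type) == CV_32FC2 || CV_MAT_TYPE(_src->type) == CV_64FC2) && (CV_MAT_TYPE(_dst->type) == CV_32FC2 || CV_MAT_TYPE(_dst->type) == CV_64FC2) in function 'cvUndistortPointsInternal'
```

```bash
sed -i 's/^    p=cv2.undistortPoints(np.stack/    if len(u)==0: return np.zeros((0,3))\n&/' h.py; python3 - <<'E'
from h import *
np.set_printoptions(precision=1,suppress=True)
fs=grab("scene"); fd=grab("side")
for n,f,uv in [("ball s",fs,(353,145)),("ball d",fd,(319,157))]:
    a=f["frame"].astype(int); m=(a[...,0]>a[...,1]+50); g=np.zeros_like(m); g[uv[1]-6:uv[1]+7,uv[0]-6:uv[0]+7]=1
    c=cloud(f,m&g); print(n,len(c),np.median(c,0) if len(c) else dep(f,uv))
for n in ["scene","side"]:
    f=grab(n)
    for l in ["former","mug","gauge","pencil","cutter","brayer","pin_tin"]:
        r=spotter.regions_of(l,n)
        if not r: print(n,l,None);continue
        r=r[0]; c=cloud(f,r["pixels"]); print(n,l,round(r["confidence"],2),np.array(r["extent"]),len(c),np.percentile(c,[3,50,97],axis=0).round().tolist() if len(c) else "")
        if l=="former" and len(c):
            t=c[abs(c[:,2]-60)<4]; print("top",len(t),cv2.minAreaRect(t[:,:2].astype(np.float32)))
        if l=="mug" and len(c):
            t=c[c[:,2]>147]; print("rim",len(t),cv2.minEnclosingCircle(t[:,:2].astype(np.float32)) if len(t) else '', c[:,2].max())
    c=cloud(f,np.ones((400,640),bool)); k=(c[:,0]>300)&(c[:,0]<800)&(c[:,1]>-560)&(c[:,1]<150)&(c[:,2]>75)
    c=c[k]; ij=np.c_[(c[:,0]//50)*50,(c[:,1]//50)*50].astype(int)
    d={}
    for p,z in zip(map(tuple,ij),c[:,2]): d[p]=max(d.get(p,0),int(z))
    print(sorted((int(a),int(b),z) for (a,b),z in d.items()))
E
```

```text
ball s 45 [531.5 -15.5 292.4]
ball d 83 [520.2  -9.1 289. ]
scene former 0.95 [263.  184.8 322.7 237.8] 1728 [[524.0, -228.0, 8.0], [614.0, -146.0, 49.0], [645.0, -103.0, 63.0]]
top 597 ((572.43017578125, -173.38818359375), (107.81277465820312, 125.13684844970703), 88.0221939086914)
scene mug 0.63 [272.2 162.  311.7 206.7] 1159 [[516.0, -219.0, 71.0], [543.0, -178.0, 122.0], [602.0, -134.0, 156.0]]
rim 197 ((556.3546142578125, -179.9636993408203), 52.84904479980469) 159.32163015589833
scene gauge 0.98 [207.3 144.1 234.  192.4] 746 [[488.0, -446.0, 5.0], [537.0, -422.0, 66.0], [567.0, -416.0, 140.0]]
scene pencil 0.46 [302.5 157.6 309.5 165.1] 17 [[355.0, -221.0, 1.0], [368.0, -211.0, 7.0], [383.0, -197.0, 10.0]]
scene cutter 0.66 [222.5 139.1 271.2 156.4] 359 [[350.0, -480.0, 9.0], [384.0, -438.0, 26.0], [434.0, -348.0, 36.0]]
scene brayer 0.66 [223.  137.6 271.7 152.4] 301 [[351.0, -477.0, 12.0], [382.0, -429.0, 26.0], [433.0, -349.0, 36.0]]
scene pin_tin 0.76 [380.2 238.4 411.9 268. ] 706 [[591.0, 103.0, 1.0], [622.0, 140.0, 6.0], [659.0, 180.0, 26.0]]
[(450, -450, 88), (500, -450,
[... 1198 characters left out ...]
.0, 24.0]]
side brayer 0.7 [397.  148.3 419.9 189.3] 442 [[342.0, -476.0, 2.0], [376.0, -443.0, 23.0], [428.0, -343.0, 34.0]]
side pin_tin 0.74 [229.7 259.1 267.9 297.5] 1126 [[593.0, 104.0, 0.0], [636.0, 142.0, 5.0], [674.0, 187.0, 25.0]]
[(450, -450, 91), (500, -450, 141), (500, -250, 158), (500, -200, 159), (500, -150, 156), (500, -50, 295), (550, -550, 79), (550, -450, 80), (550, -250, 157), (550, -200, 144), (550, -150, 156), (550, -50, 272), (550, 0, 254), (600, -600, 197), (600, -550, 203), (600, -500, 85), (600, -50, 249), (600, 0, 246), (650, -600, 216), (650, -550, 219), (650, -500, 83), (650, -50, 215), (650, 0, 224), (700, -50, 204), (700, 0, 206), (750, 0, 116), (750, 100, 168)]
```

```bash
cat >> h.py <<'E'
from scipy.linalg import logm, expm
def pose(): s=arm.sense(); T=np.eye(4);T[:3,:3]=Rq(s["ee_rot"]);T[:3,3]=s["ee_pos"];return T
def down(ang):  # tool pointing down, tool y axis along world direction ang(deg)
    a=np.radians(ang); y=np.array([np.cos(a),np.sin(a),0]); z=np.array([0,0,-1.]); return np.c_[np.cross(y,z),y,z]
def plan(p,Rt,n=None,T0=None):
    T0=pose() if T0 is None else T0; T1=np.eye(4);T1[:3,:3]=Rt;T1[:3,3]=p; D=np.linalg.inv(T0)@T1
    r=np.degrees(R.from_matrix(D[:3,:3]).as_rotvec()); t=D[:3,3]
    n=n or int(np.ceil(max(np.linalg.norm(t)/38,np.linalg.norm(r)/6.8,1)))
    S=expm(np.real(logm(D))/n); rr=np.degrees(R.from_matrix(S[:3,:3]).as_rotvec())
    print("n",n,"row m",(S[:3,3]/1000).round(4),"deg",rr.round(2),"| total t",t.round(1),"r",r.round(1)); return T1
E
python3 - <<'E'
from h import *
np.set_printoptions(precision=3,suppress=True)
f=grab("wrist"); print(np.array(f["T_tool_cam"]),f["K"]); print(pose())
for a in [-29,151]: plan([500,-230,340],down(a))
plan([175,521,340],down(0))
E
```

```text
[[  -0.001   -0.96    -0.28    70.53 ]
 [   1.      -0.001   -0.001    0.353]
 [   0.      -0.28     0.96  -142.029]
 [   0.       0.       0.       1.   ]] [[347.278   0.    316.738]
 [  0.    347.278 202.832]
 [  0.      0.      1.   ]]
[[ -0.948   0.319  -0.    175.515]
 [  0.319   0.948   0.    521.284]
 [  0.      0.     -1.    231.282]
 [  0.      0.      0.      1.   ]]
n 22 row m [-0.042 -0.    -0.005] deg [ 0.   -0.    4.56] | total t [-547.3 -608.4 -108.8] r [  0.   -0.  100.4]
n 22 row m [-0.003 -0.04  -0.005] deg [ 0.    0.   -3.62] | total t [-547.3 -608.4 -108.8] r [  0.    0.  -79.6]
n 11 row m [ 0.   -0.   -0.01] deg [ 0.   -0.    6.49] | total t [   0.4   -0.4 -108.7] r [ 0.  -0.  71.4]
```

```bash
python3 -m inch '[[-0.0249,-0.0277,-0.005,0,0,0],[-0.0249,-0.0277,-0.005,0,0,0],[-0.0249,-0.0277,-0.005,0,0,0],[-0.0249,-0.0277,-0.005,0,0,0],[-0.0249,-0.0277,-0.005,0,0,0],[-0.0249,-0.0277,-0.005,0,0,0],[-0.0249,-0.0277,-0.005,0,0,0],[-0.0249,-0.0277,-0.005,0,0,0],[-0.0249,-0.0277,-0.005,0,0,0],[-0.0249,-0.0277,-0.005,0,0,0],[-0.0249,-0.0277,-0.005,0,0,0],[-0.0249,-0.0277,-0.005,0,0,0],[-0.0249,-0.0277,-0.005,0,0,0],[-0.0249,-0.0277,-0.005,0,0,0],[-0.0249,-0.0277,-0.005,0,0,0],[-0.0249,-0.0277,-0.005,0,0,0],[-0.0249,-0.0277,-0.005,0,0,0],[-0.0249,-0.0277,-0.005,0,0,0],[-0.0249,-0.0277,-0.005,0,0,0],[-0.0249,-0.0277,-0.005,0,0,0]]'
python3 - <<'E'
from h import *
print(pose().round(2), arm.sense()["q"])
for a in [-29,151]: plan([500,-260,360],down(a))
E
```

```text
time: 4.62
ee_pos: [471.1, -164.7, 331.6]
ee_rot: [0.0, 0.162, 0.987, -0.0]
wrist_force: [0.4, -0.7, 0.2]
gripper_width: 1.002
finger_force: 0.0
[[-9.5000e-01  3.2000e-01  0.0000e+00  4.7105e+02]
 [ 3.2000e-01  9.5000e-01 -0.0000e+00 -1.6466e+02]
 [-0.0000e+00  0.0000e+00 -1.0000e+00  3.3165e+02]
 [ 0.0000e+00  0.0000e+00  0.0000e+00  1.0000e+00]] [-4.84412960e-01  1.81653663e-01 -1.28588135e-01  1.26005097e+00
  1.67661915e-04 -1.59038036e-01]
n 15 row m [-0.0075 -0.001  -0.0019] deg [0.   0.   6.69] | total t [-57.9 -81.1 -28.3] r [  0.    0.  100.4]
n 12 row m [ 0.0002 -0.009  -0.0024] deg [-0.    0.   -6.64] | total t [-57.9 -81.1 -28.3] r [ -0.    0.  -79.6]
```

```bash
python3 -m inch '[[0.0002,-0.009,-0.0024,0,0,-6.64],[0.0002,-0.009,-0.0024,0,0,-6.64],[0.0002,-0.009,-0.0024,0,0,-6.64],[0.0002,-0.009,-0.0024,0,0,-6.64],[0.0002,-0.009,-0.0024,0,0,-6.64],[0.0002,-0.009,-0.0024,0,0,-6.64],[0.0002,-0.009,-0.0024,0,0,-6.64],[0.0002,-0.009,-0.0024,0,0,-6.64],[0.0002,-0.009,-0.0024,0,0,-6.64],[0.0002,-0.009,-0.0024,0,0,-6.64],[0.0002,-0.009,-0.0024,0,0,-6.64],[0.0002,-0.009,-0.0024,0,0,-6.64],[0,0,0,0,0,0]]'
python3 - <<'E'
from h import *
np.set_printoptions(precision=1,suppress=True)
f=grab("wrist");save(f,"w1.png");print(pose())
for l,z in [("former_edge",60),("mug_middle",None),("mug_handle",126),("gauge_grip",120),("gauge_foot",2),("gauge_dial",54),("pointer_tip",None),("bezel_tab",None)]:
    for x in spotter.spot_point(l,"wrist")[:2]:
        if x["confidence"]>.3: print(l,np.array(x["at"]),round(x["confidence"],2),dep(f,x["at"]),atz(f,x["at"],z) if z else "")
r=spotter.regions_of("mug","wrist")
if r:
    c=cloud(f,r[0]["pixels"]); t=c[c[:,2]>148]; print(len(c),c[:,2].max(),"rim",len(t))
    # circle fit on rim
    A=np.c_[2*t[:,:2],np.ones(len(t))]; s=np.linalg.lstsq(A,(t[:,:2]**2).sum(1),rcond=None)[0]; print("rim c",s[:2],np.sqrt(s[2]+s[0]**2+s[1]**2))
    d=np.linalg.norm(c[:,:2]-s[:2],axis=1); h=c[(d>54)&(d<90)]; m=h.mean(0); print("handle",len(h),m,np.percentile(h,[2,98],axis=0),np.degrees(np.arctan2(*(m[:2]-s[:2])[::-1])))
r=spotter.regions_of("former","wrist")
if r:
    c=cloud(f,r[0]["pixels"]); t=c[abs(c[:,2]-60)<2.5]; print("top",len(t),cv2.minAreaRect(t[:,:2].astype(np.float32)))
    b=c[abs(c[:,2]-12)<3];print("base",len(b),cv2.minAreaRect(b[:,:2].astype(np.float32)) if len(b) else "")
E
```

```text
time: 5.7
ee_pos: [500.1, -259.1, 360.1]
ee_rot: [0.0, -0.509, 0.861, -0.0]
wrist_force: [-0.9, -0.1, 0.0]
gripper_width: 1.004
finger_force: 0.0
[[  -0.5   -0.9   -0.   499.5]
 [  -0.9    0.5    0.  -258.5]
 [  -0.     0.    -1.   359.8]
 [   0.     0.     0.     1. ]]
former_edge [288.3 246.5] 0.56 [ 588.9 -178.2   75.9] [ 593.4 -172.9   60. ]
mug_middle [309.3 249.8] 0.89 [ 568.9 -157.1   66.7] 
mug_middle [455.1 206.6] 0.31 [359.4 -92.    9.8] 
mug_handle [311.  200.3] 0.57 [ 521.8 -234.4  139. ] [ 523.8 -231.3  126. ]
mug_handle [216.9  28.8] 0.57 [ 517.8 -425.9  137.7] [ 519.4 -429.3  126. ]
gauge_grip [217.   28.1] 0.9 [ 517.4 -426.4  137.6] [ 519.8 -431.5  120. ]
gauge_foot [239.9  45.5] 0.55 [ 514.6 -419.5   63.7] [ 521.4 -433.4    2. ]
gauge_dial [226.1  33.5] 0.92 [ 513.2 -420.1  130.7] [ 522.9 -440.6   54. ]
6069 156.04371924143294 rim 902
rim c [ 557.8 -174.7] 44.638815917988595
handle 326 [ 522.8 -232.8  137.2] [[ 514.1 -243.6  117.2]
 [ 532.9 -220.2  146.3]] -121.02060201479914
top 1876 ((561.739501953125, -174.52549743652344), (109.19844055175781, 109.2824478149414), 87.58670043945312)
base 1317 ((574.9051513671875, -175.6287841796875), (148.2283477783203, 135.809814453125), 87.88859558105469)
```

View pics/w1.png

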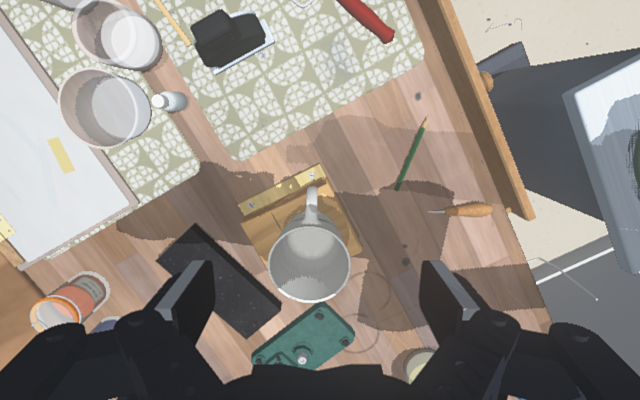

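The wrist view shows the handle pointing up at (312,190), the rim centred at (309,262), and a screw strip at (285,190). The screw strip raises a question about the former's yaw, so I'll check its height map.

```bash
python3 - <<'E'
from h import *
np.set_printoptions(precision=1,suppress=True,linewidth=200)
C=[]
for n in ["scene","side","wrist"]:
    f=grab(n); C.append(cloud(f,np.ones((400,640),bool)))
c=np.vstack(C); c=c[(c[:,2]<75)]
print("rows x, cols y:", list(range(-270,-80,10)))
for x in range(480,680,10):
    o=[]
    for y in range(-270,-80,10):
        k=c[(abs(c[:,0]-x-5)<5)&(abs(c[:,1]-y-5)<5),2]; o.append("%3d"%np.median(k) if len(k)>1 else "  .")
    print(x,' '.join(o))
E
```

```text
rows x, cols y: [-270, -260, -250, -240, -230, -220, -210, -200, -190, -180, -170, -160, -150, -140, -130, -120, -110, -100, -90]
480   0   0   0   0   0   0   0   0   0   0   0   0   0   0   0   0   0   0   0
490   0   0   0   0   0   0   0   0   0   0   0   0   0   0   0   0   0   0   0
500   0   0   0   5  23  33  31  25  25  23  19  14  12   6   1   1   0   0   0
510   0   0  10  11  49  59  59  59  59  59  59  59  59  59  59  38  12   2   0
520   0   0   9  11  22  59  59  59  59  59  59  59  59  59  59  34  13   1   0
530   0   0  10  11  30   .  59  70   .  68  67  70  65  60  60  29  12   1   0
540   0   0  10  11  54  59  59   .   .  66  66  67  69  60  60  31  12   2   0
550   0   0  11  11  56  59  59   .  66  66  66  66  69  61  60  31  12   1   0
560   0   0  10  11  58  59  59   .  66  66  66  66  68  61  59  31  12   1   1
570   0   0  10  11  58  59  59  67  66  66  66  68  68  61  55  30  12   2   0
580   0   0  10  11  59  59  59  69  69  68  69  69  61  61  55  22  11   1   0
590   0   0  11  14  59  59  59  59  61  62  60  60  61  61  49  16  11   1   1
600   0   0  11  19  58  58  57  57  60  59  59  59  59  60  43  20  11   1   1
610   0   0  11  14  55  55  55  56  56  56  58  56  57  57  41  13  11   1   0
620   0   0  11  19  52  52  52  53  52  52  52  54  53  53  39  14  10   0   0
630   0   0  11  13  46  47  46  47  47  47  48  49  48  49  37  13  11   0   0
640   0   0   0   0  24  24  29  27  29  25  31  30  22  26  19   8   2   0   0
650   0   0   0   0   0   0   0   0   1   0  -1   0   1   0   0   0   0   1   0
660   0   0   0   0   0   0   0   0   0   0   0   0   0   0   0   0   0   0   0
670   0   0   0   0   0   0   0   0   0   0   0   0   0   0   0   0   7  15  18
```

```bash
python3 - <<'E'
from h import *
np.set_printoptions(precision=1,suppress=True)
f=grab("wrist")
for n,uv,z in [("matcorner",(240,160),2),("mat2",(425,75),2),("pencil tip",(425,118),4),("pencil end",(398,189),4),("cutter tip",(430,211),4),("boxcorner",(195,225),30),("baseL",(240,208),12),("baseR",(325,168),12)]: print(n,atz(f,uv,z),dep(f,uv))
T=plan([523.3,-232.1,220],down(149)); plan([523.3,-232.1,107],down(149),T0=T)
E
```

```text
matcorner [ 601.9 -303.2    2. ] [ 602.4 -303.2    0.4]
mat2 [ 320.3 -279.6    2. ] [ 319.6 -279.4   -0.3]
pencil tip [ 343.9 -228.     4. ] [ 343.1 -227.4    0.6]
pencil end [ 420.4 -153.9    4. ] [ 420.  -152.4   -0.4]
cutter tip [392.9 -99.7   4. ] [392.2 -97.7  -0.4]
boxcorner [ 701.9 -255.9   30. ] [ 714.8 -252.4    4.2]
baseL [ 637.6 -243.4   12. ] [ 637.9 -243.2   11. ]
baseR [ 499.2 -235.    12. ] [ 500.1 -232.8   -0.8]
n 4 row m [-0. -0.  0.] deg [-0.  -0.   0.5] | total t [-34.4  -8.5 140.1] r [-0.  -0.   2.1]
n 3 row m [-0.  0.  0.] deg [ 0.  0. -0.] | total t [ -0.   0. 113.] r [ 0.  0. -0.]
```

```bash
python3 -m inch '[[-0.0086,-0.0021,0.035,0,0,0.5],[-0.0086,-0.0021,0.035,0,0,0.5],[-0.0086,-0.0021,0.035,0,0,0.5],[-0.0086,-0.0021,0.035,0,0,0.5],[0,0,0,0,0,0]]' 0
python3 - <<'E'
from h import *
np.set_printoptions(precision=2,suppress=True)
f=grab("wrist"); print(pose())
for x in spotter.spot_point("mug_handle","wrist")[:1]: print(x["at"],x["confidence"],atz(f,x["at"],126))
r=spotter.regions_of("mug","wrist")[0]
c=cloud(f,r["pixels"]); t=c[c[:,2]>149]
A=np.c_[2*t[:,:2],np.ones(len(t))]; s=np.linalg.lstsq(A,(t[:,:2]**2).sum(1),rcond=None)[0]; print("rim",s[:2])
d=np.linalg.norm(c[:,:2]-[557.8,-174.7],axis=1); h=c[(d>54)&(d<90)&(c[:,2]>115)]; print(len(h),h.mean(0),h[:,2].max())
plan([523.3,-232.1,107],down(149))
E
```

```text
time: 6.87
ee_pos: [520.4, -229.2, 213.3]
ee_rot: [-0.003, -0.494, 0.87, 0.005]
wrist_force: [-1.7, 0.9, 0.2]
gripper_width: 0.502
finger_force: 0.0
[[  -0.51   -0.86   -0.01  521.4 ]
 [  -0.86    0.51    0.   -230.57]
 [   0.      0.01   -1.    216.95]
 [   0.      0.      0.      1.  ]]
[311.6, 208.1] 0.73 [ 523.05 -230.81  126.  ]
rim [ 557.28 -175.16]
886 [ 522.93 -232.68  137.91] 231.73277024491333
n 4 row m [-0.    0.    0.03] deg [-0.02 -0.    0.02] | total t [ -0.4   1.1 114.6] r [-0.1 -0.   0.1]
```

```bash
python3 -m inch '[[0,0,0.0283,0,0,0],[0,0,0.0283,0,0,0],[0,0,0.0283,0,0,0],[0,0,0.0283,0,0,0],[0,0,0,0,0,0],[0,0,0,0,0,0]]' && python3 -m inch '[[0,0,0,0,0,0],[0,0,0,0,0,0],[0,0,0,0,0,0],[0,0,0,0,0,0],[0,0,0,0,0,0],[0,0,0,0,0,0]]' -1 && python3 -m inch '[[0,0,-0.008,0,0,0],[0,0,-0.015,0,0,0],[0,0,-0.015,0,0,0],[0,0,0,0,0,0]]'
```

```text
time: 7.52
ee_pos: [523.9, -233.2, 108.4]
ee_rot: [0.0, -0.493, 0.87, -0.0]
wrist_force: [0.2, 0.1, 0.0]
gripper_width: 0.495
finger_force: 0.0
time: 8.02
ee_pos: [524.8, -234.4, 109.4]
ee_rot: [0.0, -0.493, 0.87, -0.003]
wrist_force: [-2.7, -2.4, 6.3]
gripper_width: 0.216
finger_force: 57.1
time: 8.35
ee_pos: [525.1, -233.0, 148.1]
ee_rot: [0.001, -0.493, 0.87, -0.002]
wrist_force: [1.2, -0.3, -3.2]
gripper_width: 0.211
finger_force: 57.4
```

```bash
python3 - <<'E'
from h import *
np.set_printoptions(precision=2,suppress=True)
print(pose()); p=pose()[:3,3]
f=grab("side");save(f,"s2.png"); 
r=spotter.regions_of("mug","side")
if r:
    c=cloud(f,r[0]["pixels"]); print(np.percentile(c,[1,50,99],axis=0))
T=plan(p+[-111,-40,0],pose()[:3,:3])
cv2.imwrite("pics/s2c.png",cv2.resize(f["frame"][80:260,230:450,::-1],None,fx=3,fy=3,interpolation=2))
E
```

```text
[[  -0.51   -0.86    0.    525.13]
 [  -0.86    0.51   -0.   -233.03]
 [  -0.     -0.     -1.    148.14]
 [   0.      0.      0.      1.  ]]
[[ 512.28 -234.42   60.13]
 [ 546.13 -164.25  156.9 ]
 [ 601.47 -126.32  192.05]]
n 4 row m [ 0.02  0.02 -0.  ] deg [-0.  0.  0.] | total t [91.2 73.3 -2.8] r [-0.  0.  0.]
```

View pics/s2c.png

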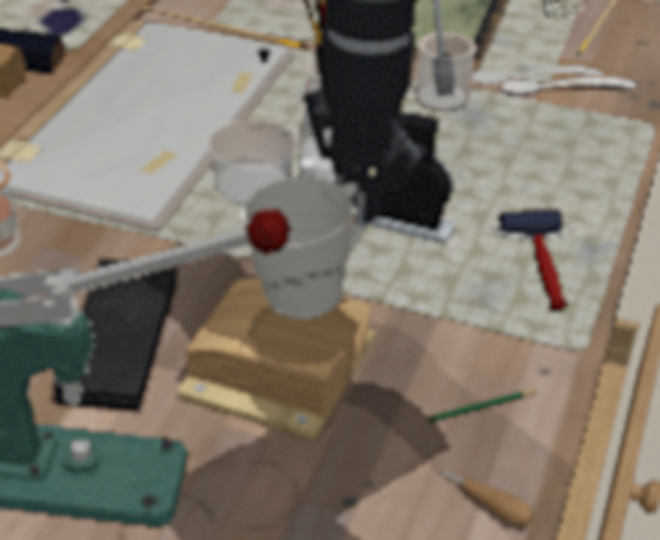

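The crop shows the mug lifted clear of the former at (300,240) and nearly upright. Now I'll carry it in front of the former.

```bash
python3 -m inch '[[0.009,0.007,0,0,0,0],[0.0183,0.0147,0,0,0,0],[0.0183,0.0147,0,0,0,0],[0.0183,0.0147,0,0,0,0],[0.0183,0.0147,0,0,0,0],[0.009,0.0075,0,0,0,0],[0,0,0.02,0,0,0],[0,0,0.03,0,0,0],[0,0,0.025,0,0,0],[0,0,0.01,0,0,0],[0,0,0,0,0,0],[0,0,0,0,0,0]]'
python3 - <<'E'
from h import *
np.set_printoptions(precision=2,suppress=True)
print(pose())
for n in ["side","scene"]:
    f=grab(n); r=spotter.regions_of("mug",n)
    if r:
        c=cloud(f,r[0]["pixels"]); print(n,np.percentile(c,[1,50,99],axis=0))
        # rim plane tilt
        for lo,hi in [(0,50),(50,80),(80,130)]:
            t=c[(c[:,2]>lo)&(c[:,2]<hi)]; print(lo,hi,len(t),t.mean(0) if len(t) else "")
E
```

```text
time: 9.45
ee_pos: [413.5, -272.5, 59.8]
ee_rot: [-0.0, -0.493, 0.87, 0.001]
wrist_force: [-0.1, -0.8, -2.5]
gripper_width: 0.213
finger_force: 56.9
[[  -0.51   -0.86   -0.    413.48]
 [  -0.86    0.51    0.   -272.52]
 [  -0.      0.     -1.     59.76]
 [   0.      0.      0.      1.  ]]
side [[ 400.77 -261.19    8.48]
 [ 441.14 -213.35   68.05]
 [ 487.32 -164.69  102.52]]
0 50 355 [ 439.15 -206.93   32.87]
50 80 473 [ 443.64 -214.26   65.79]
80 130 410 [ 441.65 -216.2    91.2 ]
scene [[589.68 100.06   0.37]
 [623.39 140.33   6.41]
 [666.98 183.63  28.89]]
0 50 727 [623.39 140.84   9.53]
50 80 0 
80 130 0
```

```bash
python3 -m inch '[[0,0,0.003,0,0,0],[0,0,0.003,0,0,0],[0,0,0.002,0,0,0],[0,0,0,0,0,0]]'; python3 -m inch '[[0,0,0.002,0,0,0],[0,0,0,0,0,0]]'
```

```text
time: 9.98
ee_pos: [414.0, -273.7, 52.2]
ee_rot: [-0.0, -0.493, 0.87, -0.001]
wrist_force: [-1.6, -2.9, 3.1]
gripper_width: 0.214
finger_force: 59.1
time: 10.15
ee_pos: [413.9, -273.6, 50.1]
ee_rot: [-0.0, -0.493, 0.87, -0.001]
wrist_force: [-2.3, -3.1, 4.4]
gripper_width: 0.213
finger_force: 59.7
```

```bash
python3 -m inch '[[0,0,0,0,0,0],[0,0,0,0,0,0],[0,0,0,0,0,0],[0,0,0,0,0,0]]' 0.1; python3 -m inch '[[0,0,-0.02,0,0,0],[0,0,-0.03,0,0,0],[0,0,-0.04,0,0,0],[0,0,-0.04,0,0,0],[0,0,-0.04,0,0,0],[0,0,-0.04,0,0,0],[0,0,-0.03,0,0,0],[0,0,0,0,0,0]]'
python3 - <<'E'
from h import *
np.set_printoptions(precision=2,suppress=True)
T=pose();print(T)
f=grab("wrist"); save(f,"w3.png")
r=spotter.regions_of("mug","wrist")
if r:
    c=cloud(f,r[0]["pixels"]); t=c[c[:,2]>85]; A=np.c_[2*t[:,:2],np.ones(len(t))]; s=np.linalg.lstsq(A,(t[:,:2]**2).sum(1),rcond=None)[0]; print("rim",s[:2],t[:,2].max(),np.percentile(t[:,2],95))
    P=np.linalg.lstsq(np.c_[t[:,:2],np.ones(len(t))],t[:,2],rcond=None)[0];print("tilt",P)
for l in ["gauge_grip","gauge_foot","gauge_dial"]:
    for x in spotter.spot_point(l,"wrist")[:1]: print(l,x["at"],x["confidence"],dep(f,x["at"]))
f=grab("scene"); r=spotter.regions_of("gauge","scene")
if r:
    c=cloud(f,r[0]["pixels"])
    for lo,hi in [(0,15),(20,90),(100,134),(134,145)]:
        t=c[(c[:,2]>lo)&(c[:,2]<hi)]; print(lo,hi,len(t),t.mean(0),cv2.minAreaRect(t[:,:2].astype(np.float32)))
for a in (90,75,100): plan([517,-420,330],down(a))
E
```

```text
time: 10.48
ee_pos: [413.6, -272.3, 49.6]
ee_rot: [0.0, -0.493, 0.87, 0.001]
wrist_force: [-0.5, -0.6, -0.0]
gripper_width: 0.55
finger_force: 0.0
time: 11.15
ee_pos: [416.3, -274.7, 296.4]
ee_rot: [0.002, -0.493, 0.87, -0.005]
wrist_force: [-0.4, -1.2, 0.4]
gripper_width: 0.551
finger_force: 0.0
[[  -0.51   -0.86    0.01  416.27]
 [  -0.86    0.51   -0.01 -274.72]
 [   0.     -0.01   -1.    296.42]
 [   0.      0.      0.      1.  ]]
rim [ 444.92 -215.4 ] 96.16690519937839 94.81397602366575
tilt [-0.01 -0.01 92.08]
gauge_grip [126.7, 90.6] 0.7 [ 512.34 -425.33  137.77]
gauge_foot [174.7, 92.8] 0.91 [ 501.1  -418.51   71.61]
gauge_dial [152.4, 84.4] 0.66 [ 503.68 -427.71  103.39]
0 15 78 [ 540.52 -423.57   11.5 ] ((525.2809448242188, -429.0028076171875), (30.029367446899414, 93.74774169921875), 85.93219757080078)
20 90 388 [ 535.62 -425.09   58.66] ((526.2271118164062, -429.1750793457031), (31.40714454650879, 84.71680450439453), 78.4741439819336)
100 134 112 [ 531.27 -425.97  116.58] ((527.5593872070312, -424.1200866699219), (20.133747100830078, 42.60297393798828), 61.02579879760742)
134 145 72 [ 525.61 -429.57  138.48] ((524.5302124023438, -430.1521911621094), (19.852006912231445, 36.42227554321289), 86.28450775146484)
n 9 row m [-0.   -0.02 -0.  ] deg [ 0.02 -0.01  6.56] | total t [  73.3 -165.   -42.4] r [ 0.2 -0.1 59.1]
n 11 row m [-0.   -0.02 -0.  ] deg [ 0.02 -0.01  6.73] | total t [  73.3 -165.   -42.4] r [ 0.2 -0.1 74.1]
n 8 row m [ 0.   -0.02 -0.01] deg [ 0.02 -0.01  6.13] | total t [  73.3 -165.   -42.4] r [ 0.2 -0.  49.1]
```

```bash
cat >> h.py <<'E'
def tilted(ang,rx=0,ry=0): # down(ang) then turn about tool x, y (deg)
    return down(ang)@R.from_rotvec([np.radians(rx),0,0]).as_matrix()@R.from_rotvec([0,np.radians(ry),0]).as_matrix()
def proj(P,T,f):
    C=T@np.array(f["T_tool_cam"]); p=np.linalg.inv(C)@np.r_[P,1]; return cv2.projectPoints(p[None,:3],np.zeros(3),np.zeros(3),np.array(f["K"]),np.array(f["D"]))[0][0,0],p[2]
E
python3 - <<'E'
from h import *
np.set_printoptions(precision=2,suppress=True)
f=grab("wrist")
for s in (25,-25):
    M=tilted(176,0,s); print(s,M[:,2])
    if M[1,2]>0:
        for y,z in [(-500,150),(-515,150),(-510,165)]:
            T=np.eye(4);T[:3,:3]=M;T[:3,3]=[519,y,z]; print(y,z,[proj(p,T,f) for p in ([524,-442,54],[524,-442,15],[524,-442,93])])
        a=plan([519,-505,300],M); plan([519,-505,155],M,T0=a)
E
```

```text
25 [-0.03 -0.42 -0.91]
-25 [ 0.03  0.42 -0.91]
-500 150 [(array([316.24, 214.08]), np.float64(266.66283767076055)), (array([316.29, 182.81]), np.float64(295.997667535803)), (array([316.18, 253.07]), np.float64(237.3280078057181))]
-515 150 [(array([317.59, 227.81]), np.float64(276.52274261342615)), (array([317.5 , 196.23]), np.float64(305.85757247846857)), (array([317.69, 266.88]), np.float64(247.1879127483837))]
-510 165 [(array([317.13, 210.46]), np.float64(284.51873450370766)), (array([317.09, 181.31]), np.float64(313.8535643687501)), (array([317.18, 246.32]), np.float64(255.1839046386652))]
n 7 row m [ 0.03 -0.03 -0.01] deg [-0.82 -3.49 -3.79] | total t [ 145.1 -210.3  -12.3] r [ -5.7 -24.5 -26.5]
n 4 row m [ 0.02 -0.    0.03] deg [ 0.  0. -0.] | total t [ 61.3   0.  131.4] r [ 0. -0. -0.]
```

```bash
python3 - <<'E'
from h import *
np.set_printoptions(precision=4,suppress=True)
M=tilted(176,0,-25); a=plan([519,-505,300],M); plan([519,-505,155],M,T0=a)
E
```

```text
n 7 row m [ 0.0259 -0.0255 -0.0071] deg [-0.82 -3.49 -3.79] | total t [ 145.1 -210.3  -12.3] r [ -5.7 -24.5 -26.5]
n 4 row m [ 0.0153 -0.      0.0329] deg [ 0.  0. -0.] | total t [ 61.3   0.  131.4] r [ 0. -0. -0.]
```

```bash
python3 -m inch '[[0.0259,-0.0255,-0.0071,-0.82,-3.49,-3.79],[0.0259,-0.0255,-0.0071,-0.82,-3.49,-3.79],[0.0259,-0.0255,-0.0071,-0.82,-3.49,-3.79],[0.0259,-0.0255,-0.0071,-0.82,-3.49,-3.79],[0.0259,-0.0255,-0.0071,-0.82,-3.49,-3.79],[0.0259,-0.0255,-0.0071,-0.82,-3.49,-3.79],[0.0259,-0.0255,-0.0071,-0.82,-3.49,-3.79],[0.0153,0,0.0329,0,0,0],[0.0153,0,0.0329,0,0,0],[0.0153,0,0.0329,0,0,0],[0.0153,0,0.0329,0,0,0],[0,0,0,0,0,0],[0,0,0,0,0,0]]' 1
cat > dial.py <<'E'
from h import *
def dial(f,yaw,c,tilt=0):
    # rectified dial view: 8 px/mm, right = gauge -y, down = gauge -z ; c=dial centre world; yaw=angle of gauge x
    a=np.radians(yaw); x=np.array([np.cos(a),np.sin(a),0]); y=np.array([-np.sin(a),np.cos(a),0]); z=np.array([0,0,1.])
    y,z=np.cos(tilt)*y+np.sin(tilt)*z, np.cos(tilt)*z-np.sin(tilt)*y
    n=320; u,v=np.meshgrid((np.arange(2*n)-n)/6.4,(np.arange(2*n)-n)/6.4)
    P=c+u[...,None]*(-y)+v[...,None]*(-z); Ci=np.linalg.inv(f["C"]); p=P.reshape(-1,3)@Ci[:3,:3].T+Ci[:3,3]
    q=cv2.projectPoints(p,np.zeros(3),np.zeros(3),np.array(f["K"]),np.array(f["D"]))[0].reshape(2*n,2*n,2).astype(np.float32)
    return cv2.remap(f["frame"],q[...,0],q[...,1],cv2.INTER_CUBIC)
E
python3 - <<'E'
from dial import *
np.set_printoptions(precision=2,suppress=True)
f=grab("wrist");print(pose())
for l in ["gauge_grip","gauge_foot","gauge_dial","pointer_tip","bezel_tab"]:
    for x in spotter.spot_point(l,"wrist")[:2]: print(l,np.array(x["at"]),round(x["confidence"],2),dep(f,x["at"]))
r=spotter.regions_of("gauge","wrist")
if r:
    c=cloud(f,r[0]["pixels"]); t=c[(c[:,2]>100)&(c[:,2]<132)]; print("block",cv2.minAreaRect(t[:,:2].astype(np.float32)))
    t=c[(c[:,2]>25)&(c[:,2]<85)]; t=t[t[:,1]<-432]; k=np.polyfit(t[:,0],t[:,1],1); print("face yaw",np.degrees(np.arctan(k[0]))+90,"y at 524",np.polyval(k,524))
    print(np.percentile(c[(c[:,2]>134)],[2,50,98],axis=0), cv2.minAreaRect(c[c[:,2]>134][:,:2].astype(np.float32)))
im=dial(f,86,np.array([524.,-442.5,54])); a=np.hstack([im])
cv2.imwrite("pics/d1.png",im[:,:,::-1][::1]); save(f,"w4.png")
o=np.zeros((400,800,3),np.uint8); o[:,:400]=f["frame"][:, 120:520]; o[:,400:]=cv2.resize(im,(400,400)); cv2.imwrite("pics/d1c.png",o[:,:,::-1])
E
```

```text
time: 12.63
ee_pos: [496.1, -485.4, 161.7]
ee_rot: [0.133, -0.642, 0.744, 0.127]
wrist_force: [-0.6, -0.2, 1.1]
gripper_width: 1.003
finger_force: 0.0
[[  -0.14   -0.99    0.04  497.19]
 [  -0.92    0.14    0.36 -486.6 ]
 [  -0.36    0.01   -0.93  164.69]
 [   0.      0.      0.      1.  ]]
gauge_grip [288.6 276.9] 0.77 [ 519.7  -442.26  128.11]
gauge_grip [287.3 335. ] 0.58 [ 567.63 -228.41   31.43]
gauge_foot [293.6 177.5] 0.64 [ 520.12 -443.67   20.52]
gauge_dial [288.2 202.6] 0.8 [ 522.5  -446.13   58.34]
pointer_tip [290.  176.6] 0.58 [ 523.05 -444.71   20.  ]
bezel_tab [281.7 184.6] 0.93 [ 528.75 -447.44   34.66]
block ((520.241455078125, -438.3698425292969), (17.093544006347656, 40.507320404052734), 68.2809066772461)
face yaw 87.28044011873722 y at 524 -443.90248134301106
[[ 505.15 -442.19  134.22]
 [ 522.28 -434.55  137.09]
 [ 539.94 -422.44  138.1 ]] ((522.8482055664062, -431.5327453613281), (22.3429012298584, 37.155540466308594), 87.86035919189453)
```

View pics/d1c.png

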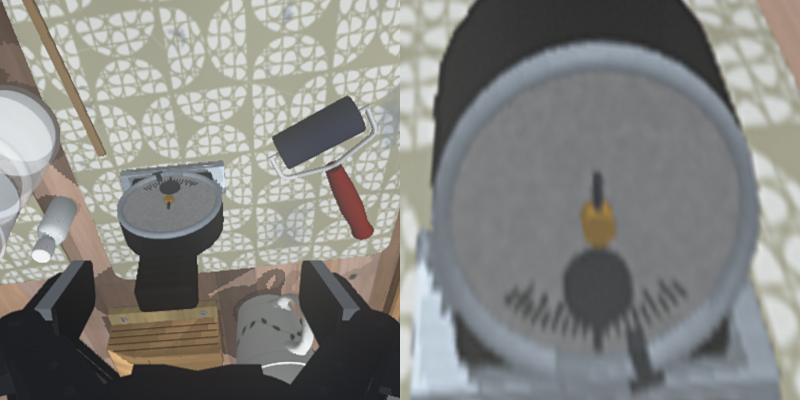

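The left half shows the dial from the front. The right half is the rectified view: the pointer hangs straight down at (598,345), and the tab is to its right at (640,355), about 16.5° on the gauge's -y (+x world) side. I'll refine that angle.

```bash
python3 - <<'E'
from dial import *
from scipy.optimize import least_squares
np.set_printoptions(precision=2,suppress=True)
f=grab("wrist"); print(pose()[:3,3])
for yaw in (86,87.5):
  c=np.array([522.8,-443.5,54.]); im=dial(f,yaw,c); cv2.imwrite("pics/d2.png",im[:,:,::-1])
  g=im.astype(np.float32).mean(2)
  # ring: bright bluish band; face grey darker. fit circle to ring's outer boundary via blueness
  b=(im[...,2].astype(int)-im[...,0].astype(int))
  pts=[]
  cx,cy=320,330
  for a in np.radians(np.arange(0,360,3)):
    if 60<np.degrees(a)<120: continue   # around the foot (down)
    r=np.arange(180,300); u=(cx+r*np.cos(a)).astype(int); v=(cy+r*np.sin(a)).astype(int); ok=(u>=0)&(u<640)&(v>=0)&(v<640)
    m=np.zeros(len(r)); m[ok]=b[v[ok],u[ok]]>12
    if m.sum()>8: rr=r[m>0].mean(); pts.append((cx+rr*np.cos(a),cy+rr*np.sin(a)))
  pts=np.array(pts); s=least_squares(lambda p:np.hypot(pts[:,0]-p[0],pts[:,1]-p[1])-p[2],[320,330,240],loss="soft_l1").x; print("ring",len(pts),s,s[2]/6.4)
  cx,cy=s[:2]
  for r in np.arange(32,45,1.5)*s[2]/37.:
    th=np.radians(np.arange(-5,35,.25)); u=(cx+r*np.sin(th)).astype(np.float32); v=(cy+r*np.cos(th)).astype(np.float32)
    p=cv2.remap(g,u[None],v[None],1)[0]; w=np.clip(np.percentile(p,60)-20-p,0,None); k=np.argmin(np.where((th>.1)&(th<.45),p,999)); w[abs(th-th[k])>.08]=0
    print(round(r/6.4,1),np.degrees((w*th).sum()/max(w.sum(),1e-6)),p[k])
E
```

```text
[ 497.81 -487.53  166.04]
ring 100 [321.14 331.53 250.01] 39.06390004256867
33.8 16.34115040636058 73.08073
35.4 16.40466476819312 70.28255
37.0 16.341357933451345 67.0
38.5 16.405016785052073 68.44792
40.1 16.29322714388082 68.34961
41.7 16.219150749226518 68.885414
43.3 16.867353331051255 70.8125
44.9 13.76963436541381 86.30924
46.5 0.0 118.135086
ring 100 [319.66 330.14 249.4 ] 38.96900542920441
33.7 16.621308762173157 74.0
35.3 16.408011655956305 72.16667
36.9 16.583561769449563 67.947914
38.4 16.5701778418417 67.79167
40.0 16.534525749307576 68.0
41.6 16.369790860732834 68.625
43.2 16.164741885238108 67.760414
44.8 19.055985730683947 73.21875
46.3 18.79036088571858 102.51237
```

View pics/d2.png

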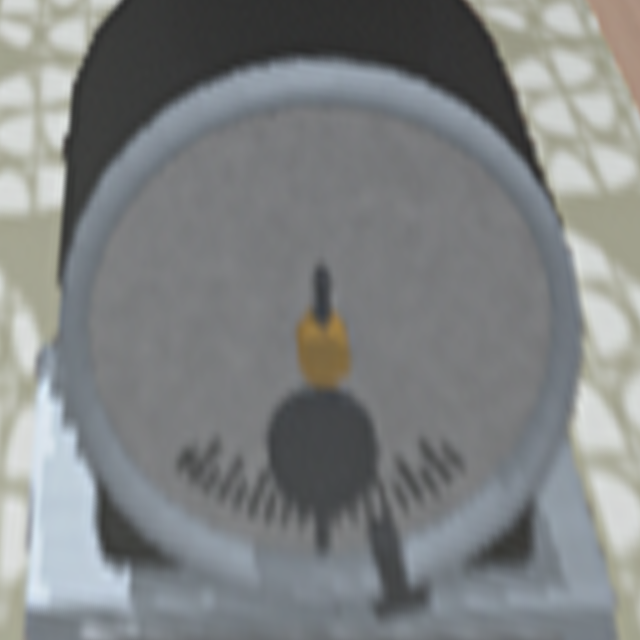

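```bash
python3 - <<'E'
from h import *
np.set_printoptions(precision=4,suppress=True)
a=plan([523.5,-430.5,230],down(177),n=6)
E
```

```text
n 6 row m [-0.012  -0.0032 -0.0084] deg [-0.04  3.47 -0.88] | total t [-79.  -16.5 -38.6] r [-0.3 20.8 -5.3]
```

```bash
python3 -m inch '[[-0.012,-0.0032,-0.0084,-0.04,3.47,-0.88],[-0.012,-0.0032,-0.0084,-0.04,3.47,-0.88],[-0.012,-0.0032,-0.0084,-0.04,3.47,-0.88],[-0.012,-0.0032,-0.0084,-0.04,3.47,-0.88],[-0.012,-0.0032,-0.0084,-0.04,3.47,-0.88],[-0.012,-0.0032,-0.0084,-0.04,3.47,-0.88],[0,0,0,0,0,0],[0,0,0,0,0,0]]' 0.5
python3 - <<'E'
from h import *
np.set_printoptions(precision=4,suppress=True)
f=grab("wrist");print(pose())
r=spotter.regions_of("gauge","wrist")
if r:
    c=cloud(f,r[0]["pixels"]); t=c[(c[:,2]>135)&(c[:,2]<142)]; print(cv2.minAreaRect(t[:,:2].astype(np.float32)),t.mean(0))
    t=c[c[:,2]<15];print("foot",len(t),cv2.minAreaRect(t[:,:2].astype(np.float32)))
for x in spotter.spot_point("gauge_grip","wrist")[:2]: print(x["at"],x["confidence"],atz(f,x["at"],120))
a=plan([523.5,-430.5,230],down(177))
a=plan([523.5,-430.5,100],down(177))
E
```

```text
time: 13.7
ee_pos: [523.8, -428.9, 230.6]
ee_rot: [0.0, -0.689, 0.724, -0.0]
wrist_force: [0.7, -0.4, -0.4]
gripper_width: 0.747
finger_force: 0.0
[[  -0.0514   -0.9987   -0.0003  523.1648]
 [  -0.9987    0.0514    0.0015 -429.8302]
 [  -0.0015    0.0004   -1.      229.4847]
 [   0.        0.        0.        1.    ]]
((523.292724609375, -431.44732666015625), (21.29144859313965, 36.43185806274414), 88.32273864746094) [ 523.3963 -431.7525  137.2099]
foot 178 ((523.37548828125, -443.3619079589844), (7.7913289070129395, 90.72311401367188), 88.70098876953125)
[320.2, 195.4] 0.71 [ 521.8244 -431.9061  120.    ]
n 1 row m [-0.0004 -0.001  -0.0021] deg [ 0.11  0.16 -0.05] | total t [-0.4 -1.  -2.1] r [ 0.1  0.2 -0. ]
n 4 row m [-0.     -0.0003  0.032 ] deg [ 0.03  0.04 -0.01] | total t [ -0.   -1.3 127.9] r [ 0.1  0.2 -0. ]
```

```bash
python3 -m inch '[[0.001,0,0.032,0,0,-1.2],[0,0,0.035,0,0,0],[0,0,0.035,0,0,0],[0,0,0.02,0,0,0],[0,0,0.0075,0,0,0],[0,0,0,0,0,0],[0,0,0,0,0,0]]' && python3 -m inch '[[0,0,0,0,0,0],[0,0,0,0,0,0],[0,0,0,0,0,0],[0,0,0,0,0,0],[0,0,0,0,0,0],[0,0,0,0,0,0]]' -1
```

```text
time: 14.43
ee_pos: [522.6, -431.8, 98.9]
ee_rot: [0.0, -0.696, 0.718, 0.001]
wrist_force: [-0.1, -0.1, 1.2]
gripper_width: 0.745
finger_force: 0.0
time: 14.93
ee_pos: [523.5, -431.9, 100.9]
ee_rot: [0.0, -0.696, 0.718, -0.001]
wrist_force: [-2.2, -0.3, 6.1]
gripper_width: 0.436
finger_force: 60.4
```

```bash
python3 -m inch '[[0,0,-0.01,0,0,0],[0,0,-0.02,0,0,0],[0,0,-0.03,0,0,0],[0,0,-0.03,0,0,0],[0,0,-0.03,0,0,0],[0,0,-0.02,0,0,0],[0,0,0,0,0,0]]'
python3 - <<'E'
from h import *
from scipy.optimize import least_squares
np.set_printoptions(precision=3,suppress=True)
C=[]
for n in ["scene","side"]:
    f=grab(n); r=spotter.regions_of("former",n)
    x=spotter.spot_point("former_edge",n)[:1]
    if x: print(n,"edge",x[0]["confidence"],atz(f,x[0]["at"],60))
    if r and r[0]["confidence"]>.5:
        c=cloud(f,r[0]["pixels"]); C.append(c)
        t=c[abs(c[:,2]-60)<2.5]; print(n,r[0]["confidence"],"top",len(t),t[:,2].mean(),cv2.minAreaRect(t[:,:2].astype(np.float32))); b=c[c[:,2]>2]; print("all",cv2.minAreaRect(b[:,:2].astype(np.float32)))
c=np.vstack(C)
# shoulder fit: top surface points; s=distance along former -y from centre
t=c[(c[:,2]>42)&(c[:,2]<66)]
def res(p,yaw=None):
    ex,yaw,dz=p; d=np.array([np.sin(yaw),-np.cos(yaw)])  # former -y direction when x at angle yaw
    s=(t[:,:2]-[ex,-175])@d; s=np.clip(s,0,70); return t[:,2]-(60+dz-90+np.sqrt(8100-s**2))
m=least_squares(res,[592,np.radians(88),0],loss="soft_l1",f_scale=1.5); print("edge x at y=-175, yaw, dz",m.x[0],np.degrees(m.x[1]),m.x[2],np.median(abs(m.fun)))
print(pose())
E
```

```text
time: 15.52
ee_pos: [524.6, -432.5, 244.9]
ee_rot: [0.001, -0.696, 0.718, -0.003]
wrist_force: [0.4, -0.6, -1.4]
gripper_width: 0.44
finger_force: 60.8
scene 0.62 top 906 60.124822926478245 ((567.063232421875, -175.1793212890625), (111.32440185546875, 123.12435150146484), 87.62874603271484)
all ((558.6095581054688, -176.43348693847656), (155.00357055664062, 174.62413024902344), 88.45338439941406)
side edge 0.84 [ 597.253 -168.339   60.   ]
side 0.83 top 964 60.43622551996416 ((561.4775390625, -172.72039794921875), (112.07112884521484, 113.68254089355469), 88.03083038330078)
all ((572.1477661132812, -196.1450958251953), (199.89990234375, 137.74684143066406), 88.31201934814453)
edge x at y=-175, yaw, dz 590.7733711004779 88.94280763341715 0.4502945255600317 1.2614402633604342
[[  -0.031   -1.      -0.004  522.012]
 [  -1.       0.031    0.005 -430.128]
 [  -0.005    0.004   -1.     236.519]
 [   0.       0.       0.       1.   ]]
```

```bash
python3 - <<'E'
from h import *
np.set_printoptions(precision=4,suppress=True)
a=plan([592,-175,235],down(178),n=9); plan([592,-175,170],down(178),T0=a)
E
```

```text
n 9 row m [-0.0286 -0.0068  0.0002] deg [0.03 0.03 0.02] | total t [-257.2  -62.     2.6] r [0.2 0.3 0.2]
n 2 row m [0.     0.     0.0325] deg [ 0.  0. -0.] | total t [ 0.  0. 65.] r [ 0.  0. -0.]
```

```bash
python3 -m inch '[[-0.0143,-0.0034,0,0,0,0],[-0.0286,-0.0069,0,0,0,0],[-0.0286,-0.0069,0,0,0,0],[-0.0286,-0.0069,0,0,0,0],[-0.0286,-0.0069,0,0,0,0],[-0.0286,-0.0069,0,0,0,0],[-0.0286,-0.0069,0,0,0,0],[-0.0286,-0.0069,0,0,0,0],[-0.0286,-0.0069,0,0,0,0],[-0.0143,-0.0034,0,0,0,0],[0,0,0.02,0,0,0],[0,0,0.025,0,0,0],[0,0,0.017,0,0,0],[0,0,0,0,0,0],[0,0,0,0,0,0],[0,0,0,0,0,0]]'
python3 - <<'E'
from h import *
np.set_printoptions(precision=3,suppress=True)
print(pose());a=plan([592,-175,160],down(178),n=1)
for n in ["scene","side"]:
    f=grab(n)
    for l in ("gauge_foot","gauge_grip"):
        x=spotter.spot_point(l,n)[:1]
        if x: print(n,l,x[0]["confidence"],x[0]["at"],dep(f,x[0]["at"]))
    r=spotter.regions_of("gauge",n)
    if r:
        c=cloud(f,r[0]["pixels"]); print(np.percentile(c,[1,50,99],axis=0))
f=grab("wrist"); save(f,"w5.png")
cv2.imwrite("pics/w5c.png",f["frame"][:,:,::-1])
E
```

```text
time: 17.15
ee_pos: [593.2, -175.9, 178.2]
ee_rot: [0.001, -0.696, 0.718, 0.001]
wrist_force: [0.1, -0.6, -2.6]
gripper_width: 0.436
finger_force: 60.7
[[  -0.031   -1.      -0.     593.168]
 [  -1.       0.031    0.002 -175.873]
 [  -0.002    0.      -1.     178.155]
 [   0.       0.       0.       1.   ]]
n 1 row m [-0.001  0.001  0.018] deg [0.03 0.11 0.2 ] | total t [-0.8  1.2 18.2] r [0.  0.1 0.2]
scene gauge_foot 0.74 [288.3, 172.8] [ 601.831 -165.42   209.568]
[[ 548.381 -192.136   76.059]
 [ 612.783 -166.151  138.391]
 [ 639.427 -160.441  216.928]]
side gauge_foot 0.65 [317.2, 176.5] [ 584.748 -160.917   99.652]
side gauge_grip 0.6 [317.2, 142.4] [ 585.24  -162.     206.351]
[[ 515.01  -333.908    3.557]
 [ 587.166 -163.661  126.944]
 [ 636.137  -11.312  278.058]]
```

View pics/w5c.png

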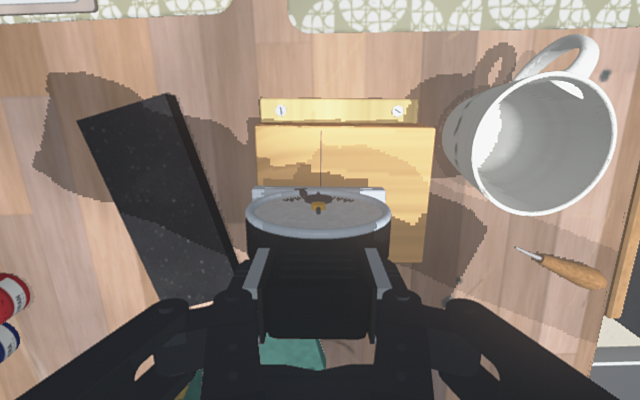

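The wrist view shows the dial, with the pointer at about (316,196) and the tab at (302,193). The pencil line runs straight down column 321, lined up with the foot's middle, so I'll lower to contact.

```bash
python3 -m inch '[[0,0,0.006,0,0,0],[0,0,0.006,0,0,0],[0,0,0.003,0,0,0],[0,0,0,0,0,0],[0,0,0,0,0,0]]'; python3 -m inch '[[0,0,0.001,0,0,0],[0,0,0.001,0,0,0],[0,0,0,0,0,0],[0,0,0,0,0,0]]';  python3 - <<'E'
from h import *
f=grab("wrist")
for uv in [(321,112),(321,132),(321,160)]: print(atz(f,uv,60))
print(pose().round(4))
E
```

```text
time: 18.02
ee_pos: [592.3, -175.4, 161.7]
ee_rot: [0.0, -0.696, 0.718, 0.002]
wrist_force: [-1.0, -0.1, -2.4]
gripper_width: 0.439
finger_force: 60.9
time: 18.35
ee_pos: [592.8, -175.6, 160.4]
ee_rot: [0.0, -0.696, 0.718, 0.001]
wrist_force: [-0.4, -0.1, -1.9]
gripper_width: 0.44
finger_force: 60.9
[ 588.4043285  -239.53455618   60.        ]
[ 588.78116652 -226.26090494   60.        ]
[ 589.32935927 -206.95124221   60.        ]
[[-3.120000e-02 -9.995000e-01 -1.100000e-03  5.927671e+02]
 [-9.995000e-01  3.120000e-02  2.300000e-03 -1.756022e+02]
 [-2.200000e-03  1.200000e-03 -1.000000e+00  1.604000e+02]
 [ 0.000000e+00  0.000000e+00  0.000000e+00  1.000000e+00]]
```

```bash
python3 -m inch '[[0,0,0.001,0,0,0],[0,0,0,0,0,0],[0,0,0,0,0,0]]'; python3 -m inch '[[0,0,0.001,0,0,0],[0,0,0,0,0,0],[0,0,0,0,0,0]]'
```

```text
time: 18.65
ee_pos: [592.7, -175.6, 159.3]
ee_rot: [0.0, -0.696, 0.718, 0.001]
wrist_force: [1.0, 0.2, -2.9]
gripper_width: 0.439
finger_force: 60.9
time: 18.9
ee_pos: [592.7, -175.6, 158.3]
ee_rot: [0.0, -0.696, 0.718, 0.001]
wrist_force: [-0.6, -0.8, -2.2]
gripper_width: 0.435
finger_force: 61.1
```

```bash
python3 -m inch '[[0,0,0.001,0,0,0],[0,0,0,0,0,0],[0,0,0,0,0,0]]'; python3 -m inch '[[0,0,0.001,0,0,0],[0,0,0,0,0,0],[0,0,0,0,0,0]]'; python3 -m inch '[[0,0,0.0005,0,0,0],[0,0,0,0,0,0],[0,0,0,0,0,0]]'
python3 - <<'E'
from h import *
f=grab("wrist")
m=f["frame"][118:190,300:345].mean(2); 
for r in (5,20,35,50,60): 
    u=300+np.argmin(m[r]-cv2.blur(m[r][None],(15,1))[0]); print(118+r,u,atz(f,(u,118+r),60).round(1))
E
```

```text
time: 19.15
ee_pos: [592.8, -175.6, 158.2]
ee_rot: [0.0, -0.696, 0.718, 0.001]
wrist_force: [-2.0, 0.3, 5.4]
gripper_width: 0.435
finger_force: 61.7
time: 19.4
ee_pos: [592.9, -175.6, 158.1]
ee_rot: [0.001, -0.696, 0.718, 0.001]
wrist_force: [-2.4, 1.6, 11.3]
gripper_width: 0.436
finger_force: 62.7
time: 19.65
ee_pos: [592.9, -175.6, 158.1]
ee_rot: [0.001, -0.696, 0.718, 0.0]
wrist_force: [-3.9, 2.3, 14.0]
gripper_width: 0.435
finger_force: 63.1
123 312 [ 595.  -232.7   60. ]
138 321 [ 589.2 -222.5   60. ]
153 321 [ 589.5 -212.3   60. ]
168 321 [ 589.8 -201.8   60. ]
178 321 [ 590.  -194.7   60. ]
```

```bash
python3 -m inch '[[0,0,-0.0035,0,0,0],[0,0,0,0,0,0],[0,-0.00546,0.00014,-1.65,0,0],[0,-0.00546,0.00014,-1.65,0,0],[0,-0.00546,0.00014,-1.65,0,0],[0,-0.00546,0.00014,-1.65,0,0],[0,-0.00546,0.00014,-1.65,0,0],[0,-0.00546,0.00014,-1.65,0,0],[0,-0.00546,0.00014,-1.65,0,0],[0,-0.00546,0.00014,-1.65,0,0],[0,-0.00546,0.00014,-1.65,0,0],[0,-0.00546,0.00014,-1.65,0,0],[0,0,0,0,0,0],[0,0,0,0,0,0],[0,0,0,0,0,0],[0,0,0,0,0,0]]'; python3 -m inch '[[0,0,0,0,0,0],[0,0,0,0,0,0],[0,0,0,0,0,0],[0,0,0,0,0,0],[0,0,0,0,0,0],[0,0,0,0,0,0],[0,0,0,0,0,0],[0,0,0,0,0,0],[0,0,0,0,0,0],[0,0,0,0,0,0],[0,0,0,0,0,0],[0,0,0,0,0,0]]'
cat > chk.py <<'E'
from dial import *
import sys
np.set_printoptions(precision=3,suppress=True)
f=grab("wrist"); T=pose(); print(T)
tz=T[:3,2]; th=np.arctan2(-tz[0],-tz[2]); print("tilt deg",np.degrees(th))
foot=T[:3,3]+98.2*tz; print("foot",foot,"axis dist",np.hypot(foot[0]-590.6,foot[2]+30))
for l in ["gauge_dial","pointer_tip","bezel_tab"]:
    for x in spotter.spot_point(l,"wrist")[:1]: print(l,np.array(x["at"]),round(x["confidence"],2))
# dial plane: gauge z = -tool z, gauge y = tool y, -x = tool x
c=foot-52*tz+13*T[:3,0]; n=320; u,v=np.meshgrid((np.arange(2*n)-n)/6.4,(np.arange(2*n)-n)/6.4)
P=c-u[...,None]*T[:3,1]+v[...,None]*tz; Ci=np.linalg.inv(f["C"]); p=P.reshape(-1,3)@Ci[:3,:3].T+Ci[:3,3]
q=cv2.projectPoints(p,np.zeros(3),np.zeros(3),np.array(f["K"]),np.array(f["D"]))[0].reshape(2*n,2*n,2).astype(np.float32)
im=cv2.remap(f["frame"],q[...,0],q[...,1],cv2.INTER_CUBIC)
uv=proj(c,T,f)[0].astype(int); a=f["frame"][uv[1]-40:uv[1]+40,uv[0]-80:uv[0]+80]
o=np.zeros((600,800,3),np.uint8); o[:400,:400]=cv2.resize(im,(400,400)); a=cv2.resize(a,(800,400),interpolation=cv2.INTER_CUBIC)[:, :]
o[:,:]=0; o[:400,:]=a; o[400:,300:500]=cv2.resize(im,(200,200)); cv2.imwrite("pics/"+sys.argv[1],o[:,:,::-1])
E
python3 chk.py c1.png
```

```text
time: 21.03
ee_pos: [646.0, -177.1, 150.3]
ee_rot: [-0.1, -0.689, 0.71, 0.105]
wrist_force: [-0.0, -0.3, -2.6]
gripper_width: 0.438
finger_force: 61.5
time: 22.03
ee_pos: [646.5, -177.2, 150.8]
ee_rot: [-0.1, -0.689, 0.71, 0.104]
wrist_force: [0.3, 0.3, -2.3]
gripper_width: 0.436
finger_force: 61.5
[[  -0.031   -0.958   -0.285  646.475]
 [  -1.       0.029    0.011 -177.227]
 [  -0.002    0.285   -0.958  150.808]
 [   0.       0.       0.       1.   ]]
tilt deg 16.564564014201153
foot [ 618.48  -176.142   56.689] axis dist 91.06197076564449
gauge_dial [318.5 211.1] 0.67
pointer_tip [306.  195.4] 0.82
bezel_tab [305.4 194.6] 0.87
```

View pics/c1.png

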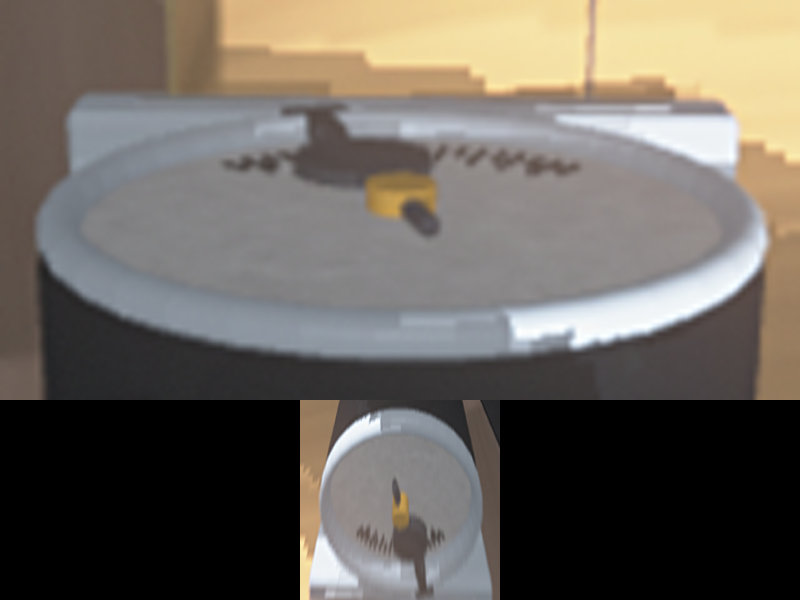

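The view shows the needle's tip running into the tab at about (320,125) in the crop, and the networks put them 1 px apart. I'll check the tab's angle numerically against the projected geometry.

```bash
python3 - <<'E'
from h import *
np.set_printoptions(precision=2,suppress=True)
f=grab("wrist"); T=pose(); tz=T[:3,2]; foot=T[:3,3]+98.2*tz
def pr(th,r,h,dy=0): th=np.radians(th); return proj(foot-(52)*tz+(13+h)*T[:3,0]-(r*np.sin(th))*T[:3,1]+r*np.cos(th)*tz,T,f)[0]
for n in range(3):
    f=grab("wrist"); print([ (l,np.array(spotter.spot_point(l,"wrist")[0]["at"])) for l in ("pointer_tip","bezel_tab","gauge_dial")])
print("ring L/R",pr(-90,41,0),pr(90,41,0),"centre",pr(0,0,0))
for h in (0,1,3): print(h,[pr(t,r,h) for t in (15.5,16.5,17.5) for r in (31,43)])
g=f["frame"].astype(int).mean(2)
for v in range(186,206): print(v,g[v,292:330].astype(int))
E
```

```text
[('pointer_tip', array([304.9, 193.5])), ('bezel_tab', array([303.9, 192.8])), ('gauge_dial', array([319.2, 211.1]))]
[('pointer_tip', array([303.4, 195.4])), ('bezel_tab', array([304.9, 196.1])), ('gauge_dial', array([319.4, 211. ]))]
[('pointer_tip', array([303.9, 196.2])), ('bezel_tab', array([305. , 197.1])), ('gauge_dial', array([317.9, 212.5]))]
ring L/R [390.39 207.9 ] [245.9 208. ] centre [318.14 207.95]
0 [array([305.22, 194.47]), array([301.06, 190.13]), array([304.41, 194.53]), array([299.99, 190.2 ]), array([303.61, 194.59]), array([298.92, 190.28])]
1 [array([305.21, 192.98]), array([301.04, 188.7 ]), array([304.4 , 193.04]), array([299.97, 188.78]), array([303.59, 193.1 ]), array([298.9 , 188.85])]
3 [array([305.18, 189.99]), array([301.  , 185.84]), array([304.36, 190.05]), array([299.93, 185.92]), array([303.56, 190.11]), array([298.85, 185.99])]
186 [120 121 122 123 124 124 124 125 125 125 124 125 132 134 134 135 135 134
 134 134 135 134 135 135 135 135 135 135 128 126 127 126 128 129 129 129
 129 127]
187 [130 129 128 128 129 129 130 130 130 123 119 119 118 118 127 
[... 2274 characters left out ...]
90  91  96  98  98  93  87  90  94 125 137 138 138
 138 139]
202 [127 131 134 134 126 109  93  83  84  83  85  86  87  87  87  89  90  84
  82  91 100 102 105 105 105 106 107 107 106 104 104 106 125 138 140 139
 139 139]
203 [133 133 132 133 134 130 123 113 109  97  88  87  87  87  87  89  91  84
  83 100 110 111 110 108 109 108 108 107 109 109 108 109 115 130 138 139
 138 138]
204 [133 133 132 133 133 134 133 130 129 124 122 121 114 112 107 106 107 103
 102 109 115 114 110 109 108 109 109 109 109 109 110 115 119 129 137 140
 139 138]
205 [134 133 133 133 131 131 131 133 134 133 134 134 133 132 129 129 130 129
 128 119 121 127 129 133 130 129 130 129 128 133 132 130 127 130 138 139
 139 138]
```

```bash
for i in 1; do python3 -m inch '[[0,0,0.0008,0,0,0],[0,0,0,0,0,0],[0,0,0,0,0,0],[0,0,0,0,0,0]]'; done; python3 -m inch '[[0,0,0.0005,0,0,0],[0,0,0,0,0,0],[0,0,0,0,0,0],[0,0,0,0,0,0]]'
```

```text
time: 23.22
ee_pos: [646.2, -177.2, 150.0]
ee_rot: [-0.1, -0.689, 0.71, 0.104]
wrist_force: [0.1, 0.3, -2.9]
gripper_width: 0.441
finger_force: 61.5
time: 23.55
ee_pos: [646.2, -177.2, 150.0]
ee_rot: [-0.099, -0.689, 0.71, 0.104]
wrist_force: [1.0, 0.5, 1.1]
gripper_width: 0.432
finger_force: 61.7
```

```bash
python3 -m inch '[[0,0,0.0002,0,0,0],[0,0,0,0,0,0],[0,0,0,0,0,0],[0,0,0,0,0,0],[0,0,0,0,0,0],[0,0,0,0,0,0],[0,0,0,0,0,0],[0,0,0,0,0,0],[0,0,0,0,0,0],[0,0,0,0,0,0],[0,0,0,0,0,0],[0,0,0,0,0,0],[0,0,0,0,0,0],[0,0,0,0,0,0],[0,0,0,0,0,0],[0,0,0,0,0,0]]'; python3 chk.py c2.png; python3 -c "
import cv2;a=cv2.imread('pics/c2.png')
b=a[60:260,180:480];cv2.imwrite('pics/c2c.png',cv2.resize(b,(750,500),interpolation=2))"
```

```text
time: 24.88
ee_pos: [646.2, -177.3, 149.9]
ee_rot: [-0.099, -0.689, 0.71, 0.104]
wrist_force: [1.3, 0.5, 5.9]
gripper_width: 0.434
finger_force: 62.2
[[  -0.031   -0.958   -0.284  646.213]
 [  -1.       0.029    0.011 -177.253]
 [  -0.002    0.285   -0.959  149.928]
 [   0.       0.       0.       1.   ]]
tilt deg 16.528702755128425
foot [ 618.277 -176.195   55.791] axis dist 90.14547770059575
gauge_dial [317.9 211.2] 0.82
pointer_tip [306.5 195.8] 0.59
bezel_tab [304.1 199.6] 0.88
```

View pics/c2c.png

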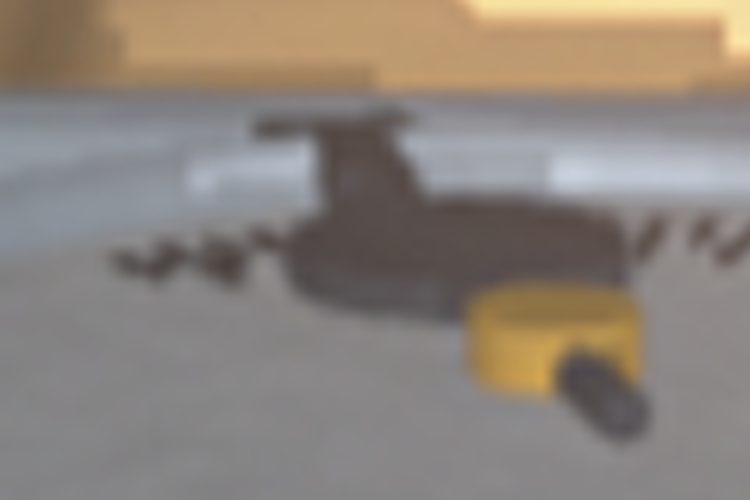

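The pointer's tip merges into the tab at about (365,180), and the tilt is 16.5°. I'll ease the contact force slightly and hand in.

```bash
python3 -m inch '[[0,0,-0.0002,0,0,0],[0,0,0,0,0,0],[0,0,0,0,0,0],[0,0,0,0,0,0],[0,0,0,0,0,0],[0,0,0,0,0,0],[0,0,0,0,0,0],[0,0,0,0,0,0],[0,0,0,0,0,0],[0,0,0,0,0,0],[0,0,0,0,0,0],[0,0,0,0,0,0]]'
```

```text
time: 26.08
ee_pos: [646.2, -177.2, 149.9]
ee_rot: [-0.099, -0.689, 0.71, 0.104]
wrist_force: [-0.3, 0.1, 5.8]
gripper_width: 0.435
finger_force: 62.2
```

```bash
python3 -m inch '[[0,0,-0.0004,0,0,0],[0,0,0,0,0,0],[0,0,0,0,0,0],[0,0,0,0,0,0],[0,0,0,0,0,0],[0,0,0,0,0,0],[0,0,0,0,0,0],[0,0,0,0,0,0],[0,0,0,0,0,0],[0,0,0,0,0,0],[0,0,0,0,0,0],[0,0,0,0,0,0]]'
```

```text
time: 27.08
ee_pos: [646.2, -177.2, 149.9]
ee_rot: [-0.1, -0.689, 0.71, 0.104]
wrist_force: [0.6, 0.9, 4.2]
gripper_width: 0.439
finger_force: 62.1
```

Contact force is now about 6 N, which is light and steady, so I'm handing in.

```bash
python3 -c "
from station import close_job
print(close_job())"
```

```text
the job is handed in; nothing more can be done
None
```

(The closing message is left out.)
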